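# Unload the painting index table

## Robot

A 7-joint arm with a two-finger parallel gripper is mounted at the origin on the work surface. World frame = base frame: x ahead of the robot, y to its left, z up, the work surface at z = 0. Lengths are in m, angles in rad, forces in N, time in s.
With the tool pointing down it reaches from about 0.4 to 0.9 m from the base axis. Payload 5.5 kg.
Tool frame: the origin (TCP) lies midway between the tips of the shut fingers; the grasp point (between the pads) lies behind it (r.tcp_to_grasp is the z of the grasp point in the tool frame, in m); z points along the fingers, y is the line along which they close (so a half turn about z gives the same grasp; the last joint's range is limited). The gripper opens to 92 mm and grips with 3 to 60 N. Pads are 19 mm wide; open, the fingers measure 130 mm over their backs; the gripper's body (75 mm by 190 mm) begins 47 mm behind the grasp point.
Start: joints at [1.45, 0.501, -0.427, 1.55, 0.221, 1.138, -0.21], TCP at [0.243, -0.603, 0.227] pointing down, gripper open.
Joint ranges: [-2.88, 2.88], [-0.31, 2.03], [-1.54, 1.56], [0.2, 2.42], [-1.41, 4.55], [0.19, 2.02], [-2.57, 2.57]. Speed limits (rad/s): [2.57, 2.57, 3.14, 3.14, 3.14, 3.14, 3.14].

## Interface

Orientations are given as [roll, pitch, yaw] about the fixed x, y, z axes, in that order (R = Rz(yaw) Ry(pitch) Rx(roll)).
In Python, from rig import r gives the robot as it stands. The module is installed in compiled form; this text tells all that it offers. Calls block until the motion is done:
- r.reach(position, orientation): joint-space move of the TCP to a pose.
- r.move_straight(position, speed=0.15, rotation=None): straight line of the TCP; rotation=None keeps the orientation; speed is the mean speed in m/s.
- r.move_j(angles): joint-space move.
- r.grip(opening, squeeze=None): finger opening in m; squeeze is the grip in N (None keeps the last); returns when the fingers have stopped.
- r.sleep(seconds).
- r.inverse_kinematics(position, orientation): joint angles nearest the present ones, or None.
- r.read_camera(name): name is "scene" or "side" or "wrist"; returns a dict with "frame" (480x640x3 uint8, red, green, blue), "z_map" (480x640 float32, m along the optical axis (not along the pixel's ray), 0 where there is no reading), "K" (3x3 intrinsics, pixels), "eye" and "orientation" of the camera in the world; the wrist camera has in their place "T_tool_cam" (4x4, takes a point from camera to tool coordinates, whose origin is the TCP and whose axes are the flange's). Camera axes: x right, y down, z forward; pixel columns grow to the right and rows downward; lengths in m; the calibration is good to about 2 mm. A picture is of the moment at which its call begins: read the wrist's pose just before it.
A pose or a line that the arm cannot do raises r.PlanningError and nothing moves.
- r.finish_job(): hands the job in; it is judged then, once.
Readings, each from a call of its own:
- r.get_time(): time.
- r.get_joint_pos(): joint angles.
- r.get_qd(): joint speeds.
- r.get_tau(): joint torques, N m.
- r.get_tool_pos(): TCP position.
- r.get_eef_rot(): TCP orientation.
- r.get_wrist_force(): force on the tool from outside, world axes, zero at the start.
- r.get_wrist_torque(): the same for the moment, N m.
- r.get_opening(): finger opening in m.
- r.get_gripper_force(): force on a finger pad.
Only numpy, scipy, OpenCV 4.12 (cv2) and the standard library are available. Lean on these libraries where they do the work, as an engineer would, in place of code of your own. Each camera call takes 0.05 s, during which the arm holds its last target. There are 200 camera calls.

## Task

The clay figure at the index table's pointer is finished: lift it off and set it down (do not drop it) upright in its own plaster nest, the one whose hollow matches its base. Then push the table counter-clockwise (seen from above) by one detent, so that the next figure stands at the pointer, and put that figure away in its own nest in the same way. Finally push the table on by one more detent, so that the third figure stands at the pointer and stays there upright on its seat; the jars and the spatula are to be left alone.

Things in the scene. Friction and masses are not known exactly. Their poses are not given: they have to be found in the camera images.
- index_plate (a joint): Turn (rad) of the round aluminium plate, 250 mm across, top 60 mm above the table. 0 at the start, grows counter-clockwise from above. Detents at 0, 1.571, 3.142, stops at -0.3 and 3.6. Past half-way it pulls itself into the next detent; a pin needs 3 to 5 N. Four rubber seats, 76 mm across, 3 mm high, 80 mm from the axis; at the start the one 90 degrees anticlockwise of the pointer is empty.
- axis (a point): The axis of the index table, at the height of the plate's top (60 mm). x and y fixed to the table's grey base, which stands on the work surface; its pointer is on its -x side; z up.
- mark (a point): The working position: 80 mm from the axis on the side of the pointer (a grey upright bracket outside the plate's edge with a small steel tip, top 62 mm above the work surface, 145 to 157 mm from the axis), at the height of a seat's top (63 mm). It does not turn with the plate.
- pin0 (a point): Steel pushing pin, 16 mm across, upright on the plate, 108 mm from the axis, midway between two seats; it reaches from the plate's top to 55 mm above it. This point is on its centre line, 40 mm above the plate's top, and turns with the plate. Pin 0 starts 45 degrees clockwise of the pointer, seen from above; pins 1, 2 and 3 follow each 90 degrees further clockwise.
- pin1 (a point): Steel pushing pin, 16 mm across, upright on the plate, 108 mm from the axis, midway between two seats; it reaches from the plate's top to 55 mm above it. This point is on its centre line, 40 mm above the plate's top, and turns with the plate. 
- pin2 (a point): Steel pushing pin, 16 mm across, upright on the plate, 108 mm from the axis, midway between two seats; it reaches from the plate's top to 55 mm above it. This point is on its centre line, 40 mm above the plate's top, and turns with the plate. 
- pin3 (a point): Steel pushing pin, 16 mm across, upright on the plate, 108 mm from the axis, midway between two seats; it reaches from the plate's top to 55 mm above it. This point is on its centre line, 40 mm above the plate's top, and turns with the plate. 
- hen_mid (a point): A brown clay hen's bust with a comb, about 78 mm tall, on a round base 48 mm across and 12 mm high; the neck above it is a round column 38 mm across from 18 to 50 mm above the underside. Its underside is flat. Point: on the upright centre line, 36 mm above the underside; x is where it faces, z up. Grip the column from any side. 0.1 to 0.2 kg.
- bird_mid (a point): A brown clay bird with an egg-shaped body, about 70 mm tall, on a rectangular base 66 mm (x) by 40 mm (y) and 12 mm high; body along x; its wings make flat flanks 40 mm apart (y), 32 mm long, from 20 to 46 mm above the underside; the head is at +x. Its underside is flat. Point: on the upright centre line, 36 mm above the underside; x is where it faces, z up. Grip it across y. 0.1 to 0.2 kg.
- owl_mid (a point): A brown clay owl, a square column 34 x 34 mm from 12 to 64 mm above its underside, with two pointed ears (75 mm tall in all), on a square base 42 x 42 mm and 12 mm high. Its underside is flat. Point: on the upright centre line, 36 mm above the underside; x is where it faces, z up. Grip it across x or y. 0.1 to 0.2 kg.
- hen_nest_floor (a point): White plaster block, 88 x 104 x 18 mm (x, y, z), on the wooden board, with a round hollow 60 mm across for the hen's round base sunk 8 mm into its top, floor grey. Point: centre of the hollow's floor, 20 mm above the work surface, 8 mm below the rim; x, y along the block's sides. The three blocks stand in a row along x, 95 mm apart, in any order.
- bird_nest_floor (a point): White plaster block, 88 x 104 x 18 mm (x, y, z), on the wooden board, with a rectangular hollow 50 mm (x) by 78 mm (y) for the bird's base (its length along y, either way round) sunk 8 mm into its top, floor grey. Point: centre of the hollow's floor, 20 mm above the work surface, 8 mm below the rim; x, y along the block's sides. The three blocks stand in a row along x, 95 mm apart, in any order.
- owl_nest_floor (a point): White plaster block, 88 x 104 x 18 mm (x, y, z), on the wooden board, with a square hollow 52 x 52 mm for the owl's square base (any side first) sunk 8 mm into its top, floor grey. Point: centre of the hollow's floor, 20 mm above the work surface, 8 mm below the rim; x, y along the block's sides. The three blocks stand in a row along x, 95 mm apart, in any order.
- hen: The hen as a whole; origin at the centre of its underside.
- bird: The bird as a whole; origin at the centre of its underside.
- owl: The owl as a whole; origin at the centre of its underside.
- jar: Bystander: glass jar, 56 mm across, 70 mm tall, beyond the work; origin at the centre of its underside.
- pot: Bystander: small white paint pot with a black cap, 48 mm across, 55 mm tall, to the robot's left; origin at the centre of its underside.
- modelling_spatula: Bystander: spatula with a wooden handle, 180 mm long, lying on the bench to the right of the board; origin near its middle, x along it.
Things that resemble listed ones, but are neither listed nor needed, are in the scene too. Leave any blue look-alike of the bird alone.

How it is judged:
By the outcome, as a careful person would: the job done as asked, in the order asked, and still so for the second after the job is handed in, with the robot touching nothing.
It also fails if it takes over 72 s, if anything falls off the work surface, if the arm or the gripper's body presses on something with over 40 N, if the wrist force passes 120 N, or if a joint passes its speed limit or range.

## Working session

There is one attempt and no reset: what is moved stays moved. The work goes in short steps, each a Python script; the robot and the scene stay as the last script left them, time stands still between calls to the robot, and variables do not carry over. Pictures are saved under pics/ and viewed, at most 10 in all, crops included, and the job is handed in when it is done.

```bash
mkdir -p pics
python3 - <<'E'
from rig import r
import numpy as np, cv2
for n in ("scene","side"):
    c=r.read_camera(n); cv2.imwrite(f"pics/{n}0.png",c["frame"][:,:,::-1]); np.savez(f"{n}0.npz",**c)
    print(n,c["K"].tolist(),np.round(c["eye"],3),np.round(c["orientation"],3), (c["z_map"]>0).mean())
print(r.tcp_to_grasp,r.get_time(),r.get_tool_pos(),r.get_eef_rot(),r.get_opening())
E
```

```text
scene [[619.1387079647928, 0.0, 313.10990848531566], [0.0, 619.1387079647928, 239.4554090043063], [0.0, 0.0, 1.0]] [ 1.093 -0.981  1.3  ] [-2.40e+00 -1.00e-03  4.95e-01] 0.985458984375
side [[454.5382882224082, 0.0, 321.0954282197034], [0.0, 454.5382882224082, 241.97223536851612], [0.0, 0.0, 1.0]] [0.108 0.525 0.712] [-2.284 -0.018 -2.396] 0.9961263020833333
-0.0188 0.1 [ 0.24305897 -0.60214177  0.22575712] [-3.13976909e+00 -3.46267077e-05  3.83782163e-01] 0.0913231618275634
```

View pics/scene0.png

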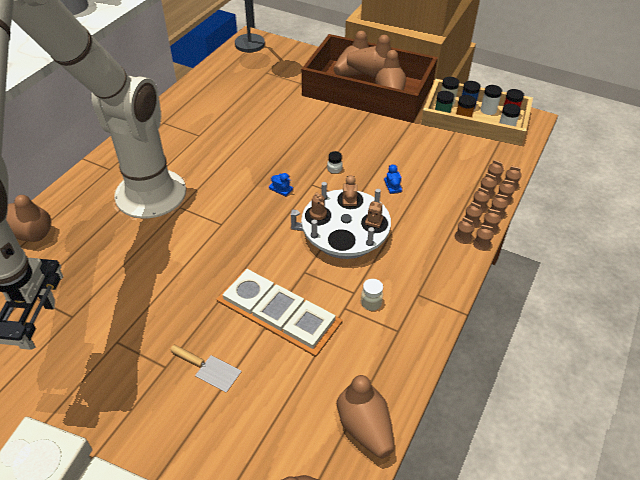

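View pics/side0.png

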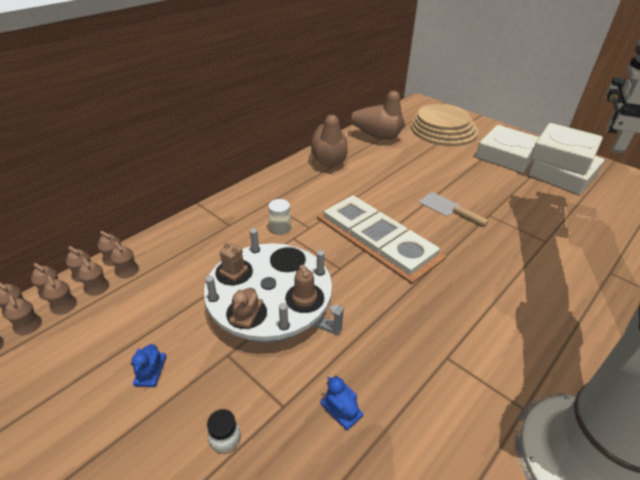

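The hen stands at the pointer (scene (318,207), side (304,290)). The empty seat is at scene (342,240), the bird is next (scene (350,190)) and the owl is third (scene (375,215)). Nests in the scene view run round (248,289), rectangular (278,305), square (312,322). Look-alikes to avoid are the blue birds (282,183) and (393,178), the row of brown birds at (490,200), and the large brown ones at (370,420), (28,220) and (370,65).

```bash
cat > h.py <<'E'
import numpy as np, cv2
from scipy.spatial.transform import Rotation as R
from scipy.optimize import least_squares
def cloud(c,T=None):
    """world point (480x640x3) for each pixel; nan where no depth"""
    K,z=c["K"],c["z_map"].astype(float); z=np.where(z>0,z,np.nan)
    v,u=np.mgrid[:480,:640]
    P=np.stack([(u-K[0,2])/K[0,0]*z,(v-K[1,2])/K[1,1]*z,z],-1)
    if T is None:
        T=np.eye(4); T[:3,:3]=R.from_euler("xyz",c["orientation"]).as_matrix(); T[:3,3]=c["eye"]
    return P@T[:3,:3].T+T[:3,3]
def circ(p,r=None):
    f=lambda q: np.hypot(p[:,0]-q[0],p[:,1]-q[1])-(q[2] if r is None else r)
    q0=np.r_[p[:,:2].mean(0),0.1]
    return least_squares(f,q0 if r is None else q0[:2],loss="soft_l1",f_scale=.002).x
def wrist(r):
    T=np.eye(4); T[:3,3]=r.get_tool_pos(); T[:3,:3]=R.from_euler("xyz",r.get_eef_rot()).as_matrix()
    c=r.read_camera("wrist"); return c,T@c["T_tool_cam"]
E
cat > a.py <<'E'
from h import *
for n,seed,nest in (("scene",(346,219),[(248,289),(278,305),(312,322)]),("side",(268,283),[(411,250),(381,229),(351,212)])):
    c=dict(np.load(n+"0.npz")); W=cloud(c); hsv=cv2.cvtColor(c["frame"],cv2.COLOR_RGB2HSV)
    s=W[seed[1],seed[0]]; near=np.hypot(W[...,0]-s[0],W[...,1]-s[1])<0.2
    m=near&(abs(W[...,2]-.06)<.008)&(hsv[...,1]<60)&(hsv[...,2]>130)
    cs,_=cv2.findContours(m.astype(np.uint8),cv2.RETR_EXTERNAL,cv2.CHAIN_APPROX_NONE)
    k=max(cs,key=cv2.contourArea)[:,0]; ax=circ(W[k[:,1],k[:,0]])
    print(n,"seed",s.round(4),"axis",ax.round(4), "ztop",np.median(W[m][:,2]).round(4))
    ax=ax[:2]
    def rep(name,mask):
        nn,lab,st,_=cv2.connectedComponentsWithStats(mask.astype(np.uint8))
        for i in range(1,nn):
            if st[i,4]<15: continue
            p=W[lab==i]; q=p.mean(0); d=q[:2]-ax
            print(" ",name,st[i,4],q.round(4),"rad",np.hypot(*d).round(4),"ang",np.degrees(np.arctan2(d[1],d[0])).round(1),"zmax",p[:,2].max().round(3))
    rr=np.hypot(W[...,0]-ax[0],W[...,1]-ax[1])
    rep("pin",(rr<.125)&(W[...,2]>.085)&(W[...,2]<.125)&(hsv[...,1]<70))
    rep("fig",(rr<.125)&(W[...,2]>.075)&(hsv[...,1]>90))
    rep("ptr",(rr>.135)&(rr<.175)&(W[...,2]>.03)&(W[...,2]<.09)&(hsv[...,1]<90))
    for u,v in nest:
        p0=W[v,u]; mm=(abs(W[...,0]-p0[0])<.08)&(abs(W[...,1]-p0[1])<.08)&(W[...,2]<.06)
        g=(mm&(hsv[...,1]<60)&(hsv[...,2]<185)&(abs(W[...,2]-.02)<.006)).astype(np.uint8)
        nn,lab,st,_=cv2.connectedComponentsWithStats(g); l=lab[v,u]
        p=W[lab==l].astype(np.float32); b=cv2.minAreaRect(p[:,:2])
        print("  nest",(u,v),p0.round(4),"hsv",hsv[v,u],l,st[l,4],"rect",np.round(b[0],4),np.round(b[1],4),round(b[2],1))
    wm=(hsv[...,1]<60)&(hsv[...,2]>150)&(abs(W[...,2]-.028)<.006)&(np.hypot(W[...,0]-p0[0],W[...,1]-p0[1])<.3)
    p=W[wm].astype(np.float32); b=cv2.minAreaRect(p[:,:2]); print("  whites",len(p),np.round(b[0],4),np.round(b[1],4),b[2])
E
python3 a.py
```

```text
scene seed [0.6013 0.1247 0.0676] axis [0.6014 0.1222 0.1141] ztop 0.0604
  pin 49 [0.5045 0.1753 0.1048] rad 0.1106 ang 151.3 zmax 0.119
  pin 51 [0.649  0.2224 0.1046] rad 0.1109 ang 64.6 zmax 0.119
  pin 64 [0.5519 0.0309 0.104 ] rad 0.1038 ang -118.5 zmax 0.119
  pin 68 [0.696  0.0772 0.1042] rad 0.1048 ang -25.4 zmax 0.121
  fig 314 [0.5752 0.2005 0.1066] rad 0.0827 ang 108.5 zmax 0.136
  fig 285 [0.527  0.0976 0.1079] rad 0.0784 ang -161.7 zmax 0.143
  fig 279 [0.6754 0.1466 0.1081] rad 0.0779 ang 18.3 zmax 0.137
  ptr 79 [0.4594 0.0799 0.0533] rad 0.1481 ang -163.4 zmax 0.07Traceback (most recent call last):
  File "a.py", line 24, in <module>
    p=W[lab==l].astype(np.float32); b=cv2.minAreaRect(p[:,:2])
                                      ~~~~~~~~~~~~~~~^^^^^^^^^
cv2.error: OpenCV(4.12.0) /io/opencv/modules/imgproc/src/convhull.cpp:143: error: (-215:Assertion failed) total >= 0 && (depth == CV_32F || depth == CV_32S) in function 'convexHull'
```

```bash
python3 - <<'E'
s=open('a.py').read()
s=s.replace('l=lab[v,u]\n','l=(1+np.argmax(st[1:,4])) if nn>1 else 0\n').replace('        p=W[lab==l].astype','        print("  nest z,sv",p0.round(4),hsv[v,u],nn)\n        if nn<2: continue\n        p=W[lab==l].astype').replace('hsv[...,2]<185','hsv[...,2]<200').replace('-.02)<.006','-.02)<.008')
open('a.py','w').write(s)
E
python3 a.py
```

```text
scene seed [0.6013 0.1247 0.0676] axis [0.6014 0.1222 0.1141] ztop 0.0604
  pin 49 [0.5045 0.1753 0.1048] rad 0.1106 ang 151.3 zmax 0.119
  pin 51 [0.649  0.2224 0.1046] rad 0.1109 ang 64.6 zmax 0.119
  pin 64 [0.5519 0.0309 0.104 ] rad 0.1038 ang -118.5 zmax 0.119
  pin 68 [0.696  0.0772 0.1042] rad 0.1048 ang -25.4 zmax 0.121
  fig 314 [0.5752 0.2005 0.1066] rad 0.0827 ang 108.5 zmax 0.136
  fig 285 [0.527  0.0976 0.1079] rad 0.0784 ang -161.7 zmax 0.143
  fig 279 [0.6754 0.1466 0.1081] rad 0.0779 ang 18.3 zmax 0.137
  ptr 79 [0.4594 0.0799 0.0533] rad 0.1481 ang -163.4 zmax 0.07
  nest z,sv [ 0.4708 -0.1841  0.0204] [128   7 152] 5Traceback (most recent call last):
  File "a.py", line 26, in <module>
    p=W[lab==l].astype(np.float32); b=cv2.minAreaRect(p[:,:2])
                                      ~~~~~~~~~~~~~~~^^^^^^^^^
cv2.error: OpenCV(4.12.0) /io/opencv/modules/imgproc/src/convhull.cpp:143: error: (-215:Assertion failed) total >= 0 && (depth == CV_32F || depth == CV_32S) in function 'convexHull'
```

```bash
sed -i 's/cv2.minAreaRect(p\[:,:2\])/cv2.minAreaRect(np.ascontiguousarray(p[:,:2]))/; s/^        print("  nest z,sv.*$//; s/hsv\[...,2\]<200/hsv[...,2]<180/' a.py; sed -i 's/b=cv2.minAreaRect(p\[:,:2\])/b=cv2.minAreaRect(np.ascontiguousarray(p[:,:2]))/' a.py; python3 a.py
```

```text
scene seed [0.6013 0.1247 0.0676] axis [0.6014 0.1222 0.1141] ztop 0.0604
  pin 49 [0.5045 0.1753 0.1048] rad 0.1106 ang 151.3 zmax 0.119
  pin 51 [0.649  0.2224 0.1046] rad 0.1109 ang 64.6 zmax 0.119
  pin 64 [0.5519 0.0309 0.104 ] rad 0.1038 ang -118.5 zmax 0.119
  pin 68 [0.696  0.0772 0.1042] rad 0.1048 ang -25.4 zmax 0.121
  fig 314 [0.5752 0.2005 0.1066] rad 0.0827 ang 108.5 zmax 0.136
  fig 285 [0.527  0.0976 0.1079] rad 0.0784 ang -161.7 zmax 0.143
  fig 279 [0.6754 0.1466 0.1081] rad 0.0779 ang 18.3 zmax 0.137
  ptr 79 [0.4594 0.0799 0.0533] rad 0.1481 ang -163.4 zmax 0.07
  nest (248, 289) [ 0.4708 -0.1841  0.0204] hsv [128   7 152] 1 309 rect [ 0.4706 -0.1853] [0.0619 0.0588] 79.7
  nest (278, 305) [ 0.5672 -0.1931  0.0233] hsv [120   5 151] 4 470 rect [ 0.5661 -0.1942] [0.0813 0.051 ] 85.5
  nest (312, 322) [ 0.668  -0.1973  0.0222] hsv [130   5 158] 3 356 rect [ 0.6618 -0.2024] [0.0558 0.0532] 84.7
  whites 2451 [ 0.5686 -0.1951] [0.1103 0.2807] 85.27645111083984
side seed [0.5969 0.1318 0.0679] axis [0.5934 0.1306 0.12  ] ztop 0.062
  pin 102 [0.6909 0.0836 0.1048] rad 
[... 369 characters left out ...]
9 0.1056] rad 0.107 ang 151.3 zmax 0.119
  fig 544 [0.6636 0.1618 0.1081] rad 0.0768 ang 24.0 zmax 0.141
  fig 583 [0.5125 0.1169 0.1077] rad 0.082 ang -170.4 zmax 0.144
  fig 673 [0.5579 0.2194 0.1022] rad 0.0956 ang 111.8 zmax 0.137
  ptr 186 [0.4533 0.0879 0.0542] rad 0.1465 ang -163.1 zmax 0.067
  nest (411, 250) [ 0.4727 -0.1908  0.0235] hsv [110   6 139] 2 352 rect [ 0.4878 -0.1864] [0.1053 0.1184] 84.6
  nest (381, 229) [ 0.5683 -0.2041  0.0233] hsv [110   5 142] 3 411 rect [ 0.5707 -0.1992] [0.0783 0.0486] 84.7
  nest (351, 212) [ 0.6636 -0.2057  0.0235] hsv [150   4 137] 1 249 rect [ 0.665  -0.2073] [0.0512 0.0513] 86.0
  whites 2437 [ 0.569 -0.196] [0.1084 0.2809] 84.86692810058594
```

The two views agree. The axis is at about (0.598, 0.130), base yaw is about 17°, and the mark is at about (0.521, 0.106). The nest row has yaw about -5°, with the rectangular nest at about (0.569, -0.196). Next I go above the hen for one close look.

```bash
cat >> h.py <<'E'
AX=np.array([.598,.130]); TH=np.radians(17.2)
def down(yaw): return [np.pi,0,yaw]
E
python3 - <<'E'
from rig import r
from h import *
m=AX-.08*np.array([np.cos(TH),np.sin(TH)])
r.reach([m[0],m[1],.27],down(TH)); r.grip(.066,15)
c,T=wrist(r); cv2.imwrite("pics/w1.png",c["frame"][:,:,::-1]); np.savez("w1.npz",T=T,**c)
print(r.get_time(),r.get_tool_pos(),r.get_eef_rot(),r.get_opening())
W=cloud(c,T); hsv=cv2.cvtColor(c["frame"],cv2.COLOR_RGB2HSV)
rr=np.hypot(W[...,0]-AX[0],W[...,1]-AX[1])
def rep(name,mask):
    nn,lab,st,ce=cv2.connectedComponentsWithStats(mask.astype(np.uint8))
    for i in range(1,nn):
        if st[i,4]<60: continue
        p=W[lab==i]; b=cv2.minAreaRect(np.ascontiguousarray(p[:,:2].astype(np.float32)))
        print(name,st[i,4],ce[i].round(),"zmax",p[:,2].max().round(3),"rect",np.round(b[0],4),np.round(b[1],4),round(b[2],1))
rep("pintop",(rr<.13)&(abs(W[...,2]-.115)<.004)&(hsv[...,1]<70))
rep("fig",(rr<.14)&(W[...,2]>.067)&(hsv[...,1]>90))
rep("seat",(rr<.14)&(abs(W[...,2]-.062)<.004)&(hsv[...,2]<70))
rep("ptr",(rr>.135)&(rr<.175)&(W[...,2]>.04)&(W[...,2]<.09)&(hsv[...,1]<90))
E
```

```text
3.4833 [0.52157506 0.1063682  0.27000708] [ 3.14159164e+00 -2.41671403e-05  3.00230166e-01] 0.06586932457082174
pintop 247 [209.   5.] zmax 0.118 rect [0.6421 0.2253] [0.0084 0.0156] 19.6
pintop 193 [426.   4.] zmax 0.117 rect [0.6878 0.0809] [0.0064 0.0149] 14.1
pintop 290 [415. 212.] zmax 0.117 rect [0.5471 0.0357] [0.0147 0.0144] 48.8
pintop 299 [225. 214.] zmax 0.117 rect [0.501  0.1805] [0.0149 0.0146] 61.3
fig 1896 [314.  18.] zmax 0.138 rect [0.6596 0.1526] [0.0288 0.0493] 31.3
fig 3518 [206. 117.] zmax 0.135 rect [0.568  0.2124] [0.0395 0.0696] 29.6
fig 132 [249.  94.] zmax 0.077 rect [0.5956 0.1921] [0.0141 0.0083] 81.4
fig 109 [254. 131.] zmax 0.077 rect [0.5669 0.1788] [0.0079 0.017 ] 62.4
fig 73 [335. 202.] zmax 0.127 rect [0.5348 0.0979] [0.0125 0.0087] 28.6
fig 91 [327. 215.] zmax 0.14 rect [0.5291 0.104 ] [0.0087 0.0082] 17.0
fig 802 [314. 227.] zmax 0.142 rect [0.5153 0.1093] [0.0315 0.0235] 88.5
fig 1584 [312. 308.] zmax 0.351 rect [0.5294 0.1149] [0.0411 0.0804] 17.3
fig 2765 [136. 317.] zmax 0.359 rect [0.526  0.1676] [0.0263 0.0484] 17.7
fig 2089 [485. 325.] zmax 0.359 rect [0.5545 0.0743] [0.0284 0.0149] 26.0
fig 87 [222. 374.] zmax 0.353 rect [0.5185 0.134 ] [0.0022 0.0397] 81.9
fig 154 [318. 360.] zmax 0.353 rect [0.5426 0.1141] [0.0017 0.0327] 17.4
fig 4933 [463. 400.] zmax 0.37 rect [0.5316 0.0956] [0.0378 0.0988] 17.2
seat 2261 [323.  33.] zmax 0.066 rect [0.6595 0.1507] [0.0464 0.0729] 17.3
seat 5297 [407. 114.] zmax 0.066 rect [0.6186 0.0573] [0.0725 0.067 ] 38.3
seat 1120 [244. 125.] zmax 0.066 rect [0.573  0.1948] [0.0642 0.0507] 24.5
seat 1959 [328. 194.] zmax 0.066 rect [0.5252 0.1048] [0.0731 0.0629] 72.7
ptr 439 [320. 272.] zmax 0.064 rect [0.4583 0.0871] [0.0211 0.0217] 18.4
```

View pics/w1.png

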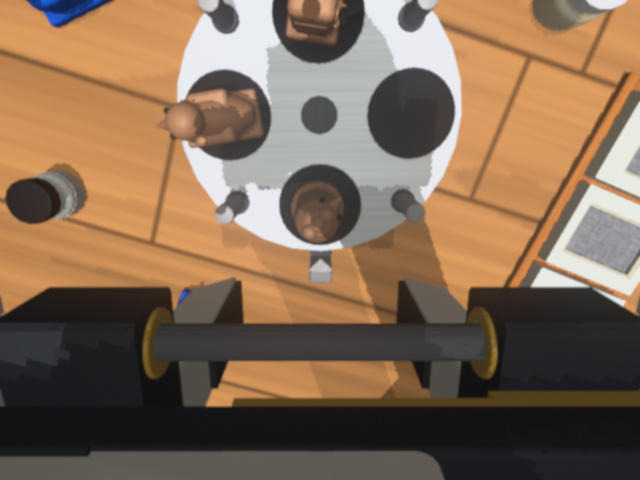

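The hen is at (318,208), the pointer at (320,268) and the bird at (215,120) with its head outward. From the pin tops, yaw is 17.6°, the axis is (0.597, 0.131) and the mark is (0.521, 0.107). I'll grasp now, then take one look at the nests on the way.

```bash
sed -i 's/^AX=.*/AX=np.array([.5968,.1312]); TH=np.radians(17.6)/' h.py
python3 - <<'E'
from rig import r
from h import *
m=AX-.08*np.array([np.cos(TH),np.sin(TH)])
r.move_straight([*m,.14],.2,down(TH)); r.move_straight([*m,.081],.1)
r.grip(.02,20); print("grip",r.get_opening(),r.get_gripper_force(),r.get_wrist_force())
r.move_straight([*m,.2],.15); print("lift",r.get_opening(),r.get_gripper_force(),r.get_wrist_force())
y=np.radians(-5)
r.reach([.44,-.16,.23],down(y)); r.sleep(.2)
c,T=wrist(r); cv2.imwrite("pics/w2.png",c["frame"][:,:,::-1]); np.savez("w2.npz",T=T,**c)
print(r.get_time(),r.get_tool_pos())
W=cloud(c,T); hsv=cv2.cvtColor(c["frame"],cv2.COLOR_RGB2HSV)
g=(abs(W[...,2]-.022)<.006)&(hsv[...,1]<60)&(W[...,1]<-.1)
for lo,hi in ((0,130),(0,150),(0,175)):
    nn,lab,st,ce=cv2.connectedComponentsWithStats((g&(hsv[...,2]<hi)).astype(np.uint8))
    for i in range(1,nn):
        if st[i,4]<400: continue
        p=W[lab==i]; b=cv2.minAreaRect(np.ascontiguousarray(p[:,:2].astype(np.float32)))
        print(hi,st[i,4],ce[i].round(),p[:,2].mean().round(4),"rect",np.round(b[0],4),np.round(b[1],4),round(b[2],1))
E
```

```text
grip 0.03760501590648043 18.376413748628693 [-0.1428026   0.03434887  1.77469287]
lift 0.037803374100771114 18.273816000146326 [-0.10925996  0.06580544 -1.19970347]
7.8667 [ 0.44054872 -0.15868999  0.22998486]
130 2057 [324.  58.] 0.0205 rect [ 0.567  -0.1744] [0.036  0.0451] 85.4
130 2648 [344. 167.] 0.0205 rect [ 0.4737 -0.1861] [0.0549 0.059 ] 25.9
150 2244 [324.  58.] 0.0205 rect [ 0.567  -0.1745] [0.0376 0.0471] 85.0
150 3013 [345. 167.] 0.0206 rect [ 0.4712 -0.1861] [0.0599 0.0588] 49.7
175 5067 [345.  53.] 0.0207 rect [ 0.5657 -0.1938] [0.0808 0.053 ] 85.2
175 4370 [344. 171.] 0.0219 rect [ 0.4592 -0.1768] [0.063  0.0941] 53.2
```

View pics/w2.png

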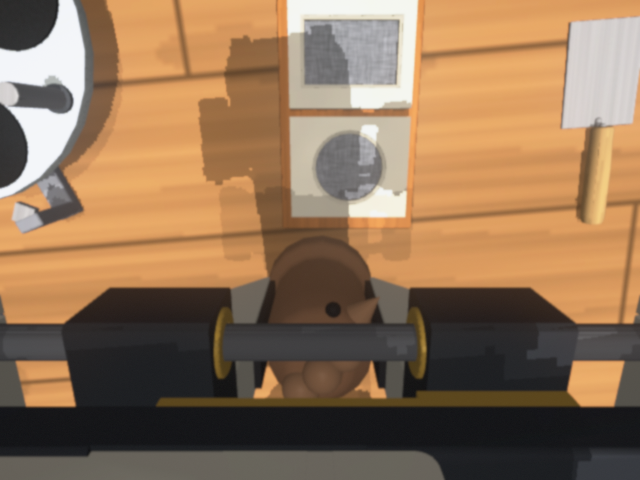

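The round nest is at pixel (348,166), about (0.472, -0.186), and the hen is held upright. I'll check where its base sits in the grip, then set it down.

```bash
cat >> h.py <<'E'
def lower(r,x,y,z0,z1,limit=2.0):
    """go down in 2 mm steps until the load comes off; returns tcp z"""
    r.move_straight([x,y,z0],.12); f0=r.get_wrist_force()[2]; z=z0
    while z>z1:
        z-=.002; r.move_straight([x,y,z],.04)
        if r.get_wrist_force()[2]-f0>limit: break
    return z,f0,r.get_wrist_force()[2]
E
python3 - <<'E'
from rig import r
from h import *
d=np.load("w2.npz"); W=cloud(d,d["T"]); hsv=cv2.cvtColor(d["frame"],cv2.COLOR_RGB2HSV)
t=np.array([.44055,-.15869]); y=np.radians(-5)
L=(W[...,:2]-t)@np.array([[np.cos(y),-np.sin(y)],[np.sin(y),np.cos(y)]])
m=(hsv[...,1]>90)&(abs(L[...,1])<.035)&(W[...,2]<.24)&(W[...,2]>.19)
p=np.c_[L[m],W[m][:,2]]; print(m.sum(), p.max(0).round(4),p.min(0).round(4))
q=p[p[:,0]>p[:,0].max()-.03]; k=circ(q[abs(q[:,2]-.222)<.01],.024); print("base centre in tool",k.round(4))
off=np.clip(p[:,0].max()-.024,-.006,.006); print("off",off)
x,yy=np.array([.4725,-.1865])-off*np.array([np.cos(y),np.sin(y)])
r.move_straight([x,yy,.12],.2)
print(lower(r,x,yy,.046,.034)); print(r.get_tool_pos(),r.get_time())
r.grip(.064); r.move_straight([x,yy,.16],.15)
r.reach([.41,-.16,.25],down(y)); r.sleep(.1)
c,T=wrist(r); cv2.imwrite("pics/w3.png",c["frame"][:,:,::-1]); print(r.get_time())
E
```

```text
3128 [0.0236 0.0332 0.24  ] [ 0.0018 -0.0315  0.2124]
base centre in tool [-0.0033  0.0003]
off -0.00044985795999174377
(0.03799999999999999, np.float64(-0.6725623992511357), np.float64(1.542973644115921))
[ 0.47328082 -0.18657299  0.03820428] 10.375
12.6667
```

View pics/w3.png

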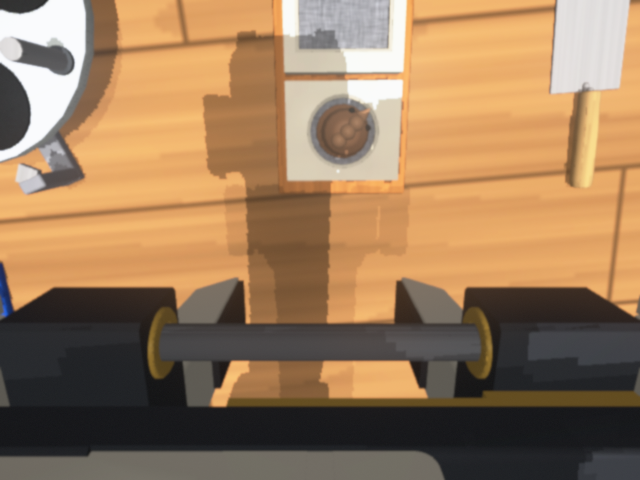

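The hen is seated in the round hollow at (343,132). Next I push pin 3 along its arc, starting from the emptied seat side.

```bash
cat >> h.py <<'E'
def pt(phi,z,rad=.108):
    a=TH+np.radians(phi); return [AX[0]+rad*np.cos(a),AX[1]+rad*np.sin(a),z]
def push(r,end=304,z=.085):
    """closed fingers push the pin at 225 deg (base frame) on to 315 deg; tool trails the pin by ~10.5 deg"""
    yaw=lambda p: down(TH+np.radians(p-270))
    r.reach(pt(205,.17),yaw(205)); r.grip(0.0,20)
    r.move_straight(pt(205,z),.2)
    F=[]
    for p in np.append(np.arange(213,end,9.),end):
        r.move_straight(pt(p,z),.07,yaw(p)); F.append(np.hypot(*r.get_wrist_force()[:2]).round(1))
    print("push F",F)
    r.move_straight(pt(end-6,z),.1,yaw(end-6)); r.move_straight(pt(end-6,.17),.2)
def look(r,name):
    """from above the mark: pin tops, table turn, figure base"""
    m=AX-.08*np.array([np.cos(TH),np.sin(TH)])-.03*np.array([np.cos(TH),np.sin(TH)])
    r.reach([*m,.25],down(TH)); r.sleep(.1)
    c,T=wrist(r); cv2.imwrite(f"pics/{name}.png",c["frame"][:,:,::-1]); np.savez(name+".npz",T=T,**c)
    W=cloud(c,T); hsv=cv2.cvtColor(c["frame"],cv2.COLOR_RGB2HSV); rr=np.hypot(W[...,0]-AX[0],W[...,1]-AX[1])
    def rep(n,mask,k=cv2.minAreaRect):
        nn,lab,st,ce=cv2.connectedComponentsWithStats(mask.astype(np.uint8))
        for i in range(1,nn):
            if st[i,4]<100: continue
            p=W[lab==i]; b=k(np.ascontiguousarray(p[:,:2].astype(np.float32))); d=np.array(b[0])-AX
            print(n,st[i,4],ce[i].round(),"z",p[:,2].mean().round(4),"rect",np.round(b[0],4),np.round(b[1],4),round(b[2],1),"rad",np.hypot(*d).round(4),"ang",(np.degrees(np.arctan2(d[1],d[0])-TH)%360).round(1))
    ok=(rr<.13)
    rep("pin",ok&(abs(W[...,2]-.115)<.004)&(hsv[...,1]<70))
    rep("base",ok&(abs(W[...,2]-.075)<.003)&(hsv[...,1]>80))
    rep("fig",ok&(W[...,2]>.069)&(W[...,2]<.15)&(hsv[...,1]>80))
    print("t",r.get_time())
E
python3 - <<'E'
from rig import r
from h import *
push(r); look(r,"w4")
E
```

```text
push F [np.float64(0.8), np.float64(0.9), np.float64(2.6), np.float64(3.3), np.float64(2.5), np.float64(0.9), np.float64(0.8), np.float64(0.6), np.float64(0.6), np.float64(1.0), np.float64(0.9), np.float64(0.8)]
pin 360 [213. 176.] z 0.1147 rect [0.5023 0.1824] [0.0144 0.0149] 17.4 rad 0.1075 ang 133.9
pin 359 [421. 181.] z 0.1146 rect [0.5448 0.0371] [0.0149 0.0144] 20.5 rad 0.1075 ang 223.5
base 665 [231.  84.] z 0.0743 rect [0.5719 0.2041] [0.0416 0.041 ] 6.7 rad 0.0771 ang 91.3
base 416 [317. 148.] z 0.0746 rect [0.5389 0.1155] [0.0182 0.0388] 24.9 rad 0.06 ang 177.6
fig 3630 [208.  69.] z 0.1158 rect [0.5729 0.2043] [0.0437 0.0411] 6.9 rad 0.0769 ang 90.5
fig 133 [231.  74.] z 0.1096 rect [0.5742 0.1878] [0.0252 0.002 ] 7.1 rad 0.061 ang 94.2
fig 4177 [320. 183.] z 0.1098 rect [0.5157 0.1049] [0.0693 0.0393] 24.6 rad 0.0853 ang 180.4
t 22.4167
```

View pics/w4.png

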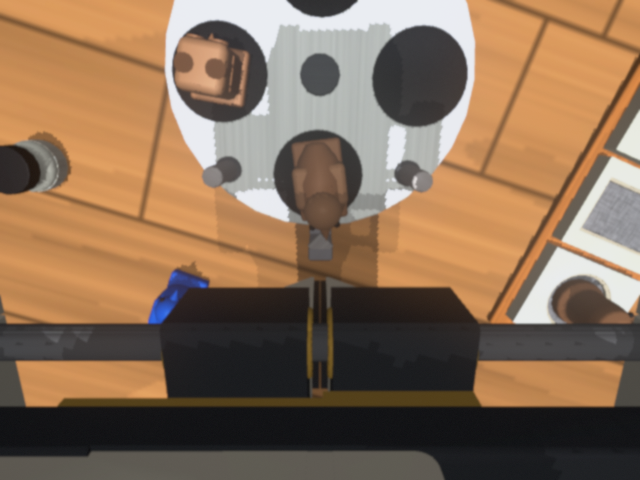

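The table sits in its detent (pins at about 134°/224°). The bird is at (318,183), facing outward at world angle 24.7°, with its centre at about (0.517, 0.1055). I'll grasp across its flanks and hover beside the rectangular nest to measure the offset.

Run:
```python
from rig import r
from h import *
b=[.517,.1055]; ya=np.radians(24.7)
r.grip(.066,20)
r.move_straight([*b,.15],.2,down(ya)); r.move_straight([*b,.0822],.1)
r.grip(.02,22); print("grip",r.get_opening(),r.get_gripper_force(),r.get_wrist_force())
r.move_straight([*b,.2],.15); print("lift",r.get_opening(),r.get_gripper_force(),r.get_wrist_force())
y=np.radians(85)
r.reach([.5665,-.255,.22],down(y)); r.sleep(.2)
t=np.array(r.get_tool_pos()); yy=r.get_eef_rot()[2]
c,T=wrist(r); cv2.imwrite("pics/w5.png",c["frame"][:,:,::-1]); np.savez("w5.npz",T=T,**c)
print(r.get_time(),t,yy,r.get_joint_pos())
W=cloud(c,T); hsv=cv2.cvtColor(c["frame"],cv2.COLOR_RGB2HSV)
def rect(p): b=cv2.minAreaRect(np.ascontiguousarray(p.astype(np.float32))); return np.round(b[0],4),np.round(b[1],4),round(b[2],1)
g=(abs(W[...,2]-.021)<.006)&(hsv[...,1]<60)
for hi in (150,175):
    nn,lab,st,ce=cv2.connectedComponentsWithStats((g&(hsv[...,2]<hi)).astype(np.uint8))
    for i in range(1,nn):
        if st[i,4]>400: print(hi,st[i,4],ce[i].round(),rect(W[lab==i][:,:2]))
L=(W[...,:2]-t[:2])@np.array([[np.cos(yy),-np.sin(yy)],[np.sin(yy),np.cos(yy)]])
ub=t[2]+.0188-.038
m=(hsv[...,1]>80)&(abs(W[...,2]-ub-.009)<.007)&(np.hypot(L[...,0],L[...,1])<.06)
p=L[m]; print("base",m.sum(),p.max(0).round(4),p.min(0).round(4),rect(p))
```

```text
grip 0.03995155928233937 21.995363122114213 [-0.01729204 -0.81705026  2.23407093]
lift 0.04004929627032324 21.995092499491875 [-0.33032803 -0.37562138 -2.47460207]
28.25 [ 0.56690023 -0.25360011  0.22002025] 1.4854134896557394 [ 0.65573348  0.44708352 -0.37111747  1.63587731  0.17733516  1.0919038
  0.15010115]
150 4302 [314. 148.] (array([ 0.5659, -0.1991]), array([0.0694, 0.0499]), 85.3)
150 800 [216. 141.] (array([ 0.4756, -0.1866]), array([0.0478, 0.0589]), 5.5)
150 2047 [423. 151.] (array([ 0.6617, -0.2065]), array([0.0448, 0.0514]), 84.6)
175 5299 [314. 144.] (array([ 0.5667, -0.196 ]), array([0.0778, 0.0545]), 85.4)
175 1019 [215. 140.] (array([ 0.4751, -0.1869]), array([0.0597, 0.0534]), 89.2)
175 3644 [426. 142.] (array([ 0.6605, -0.2039]), array([0.0517, 0.0541]), 85.5)
base 2680 [0.0354 0.0218] [ 0.0117 -0.0184] (array([0.0236, 0.0017]), array([0.0401, 0.0234]), 89.5)
```

View pics/w5.png

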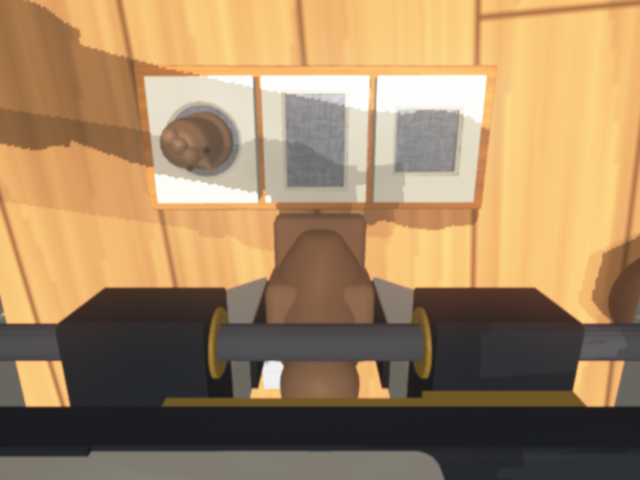

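The rectangular nest is at (315,141), about (0.566, -0.1955), and the held bird's base is level and aligned with a +2.4 mm offset along the tool's x. Setting it down.

Run:
```python
from rig import r
from h import *
y=np.radians(85); x,yy=.5665,-.1977
r.move_straight([x,yy,.13],.2,down(y))
print(lower(r,x,yy,.047,.035)); print(r.get_tool_pos(),r.get_time())
r.grip(.060); r.move_straight([x,yy,.17],.15)
print(r.get_time())
c=r.read_camera("scene"); a=c["frame"][230:380,190:370,::-1]; cv2.imwrite("pics/s6.png",cv2.resize(a,None,fx=4,fy=4,interpolation=cv2.INTER_CUBIC))
```

```text
(0.03899999999999999, np.float64(-2.006548817059897), np.float64(3.1218789445859985))
[ 0.56685032 -0.19780641  0.03946224] 30.775
32.3667
```

View pics/s6.png

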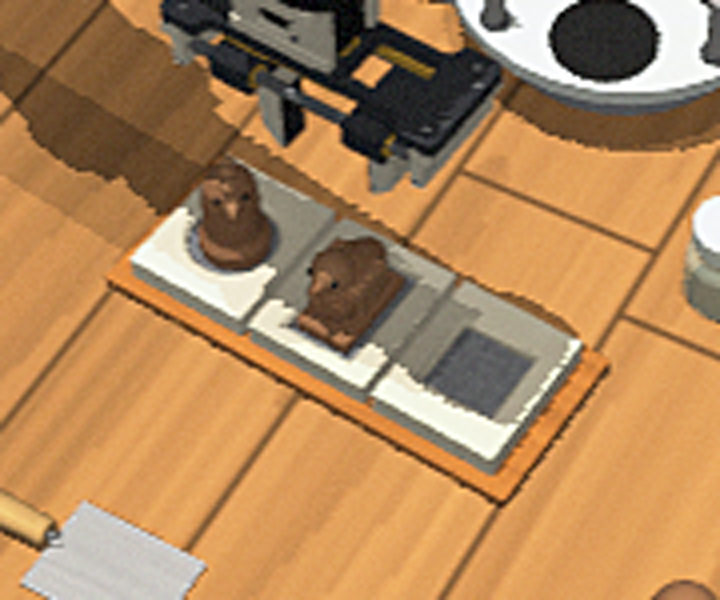

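Crop: hen (233,235) and bird (345,290) both sit upright in their nests, and the bird touched down at floor height as expected. Now the second push.

Run:
```python
from rig import r
from h import *
push(r,end=305); look(r,"w7")
```

```text
push F [np.float64(0.6), np.float64(1.7), np.float64(2.7), np.float64(3.8), np.float64(3.0), np.float64(0.9), np.float64(0.8), np.float64(0.2), np.float64(0.5), np.float64(0.3), np.float64(0.2), np.float64(0.4)]
pin 358 [215. 178.] z 0.1147 rect [0.5014 0.1809] [0.0148 0.0145] 12.2 rad 0.1076 ang 134.9
pin 361 [423. 180.] z 0.1147 rect [0.5463 0.0362] [0.0147 0.0149] 36.6 rad 0.1076 ang 224.4
base 282 [324. 153.] z 0.0745 rect [0.5387 0.1079] [0.0117 0.0409] 14.2 rad 0.0626 ang 184.3
fig 2653 [322. 178.] z 0.1196 rect [0.5236 0.1064] [0.0396 0.0419] 7.7 rad 0.0773 ang 181.1
t 42.2
```

View pics/w7.png

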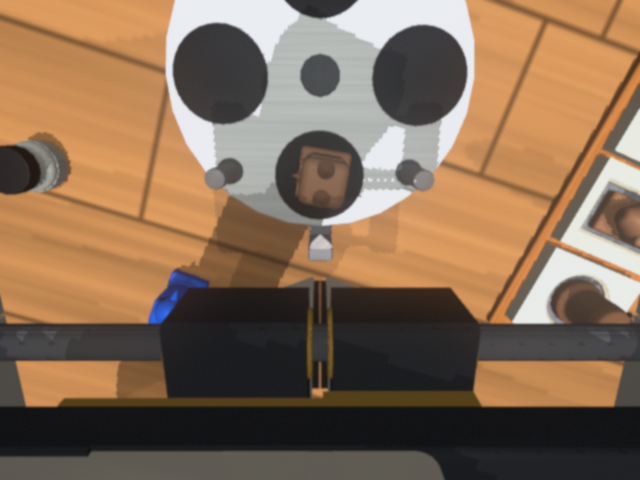

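The owl stands upright on its seat at the pointer (323,178). The pins are at 134.9°/224.4°, so the table is in its detent. Hen and bird are still in their nests and the arm is clear.

```bash
python3 -c "
from rig import r
print(r.finish_job())"
```

```text
the job is handed in; nothing more can be done
None
```

The job is handed in at about 42 s: the hen and bird are upright in their own nests, and the table is two detents on with the owl upright on its seat at the pointer.

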